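Drop the two-eared drive dog into its slotted hub

TASK

Get the pump tester ready for the next unit: take the steel drive dog with two ears, carry it over the hub that has two slots in its rim, turn it until the ears line up with the slots and lower it gently, without dropping it, until it has sunk fully home and stands upright, then let go. Leave the three-eared dog and the round dog without ears where they are.

Things in the scene. Friction and masses are not known exactly. Their poses are not given: they have to be found in the camera images.
- dog2_blade (a point): The dog to fit: loose bare steel, 70 mm tall, 0.45 kg. Round core 36 mm wide, 24 mm tall; two opposite ears, 76 mm over both, each 14 wide, 8 to 22 mm above the underside. Above, an upright blade up to 70 mm, 40 long, 14 thick: grip it across the 14. Point: mid-blade on the centre line, 50 mm above the underside. x along blade and ears (half turn looks the same), y across the blade, z up.
- hub2_mouth (a point): Two-slot hub, fixed, rigid: grey flange 132 mm wide, aluminium ring 96 mm wide, bore 50, two opposite slots 28 wide, open upward and outward. Ring top 56 mm above table; flat floor of bore and slots 26 mm below ring top. Point: bore centre at ring top; x along the slots, z up. Dog home: its point is 24 mm above this one; ears lying on the ring: 42 mm. A similar hub with three slots is not used.
- dog3_blade (a point): The three-eared dog, to be left alone: loose, same steel core, blade and height as the two-eared one, but three ears 120 degrees apart. Point: middle of its blade, 50 mm above its underside; x along the blade, z up.
- dog0_blade (a point): The round dog, to be left alone: loose, same blade and height, but a plain round disc 72 mm wide in place of ears. Point: middle of its blade, 50 mm above its underside; x along the blade, z up.
Mind the look-alikes: they are no part of the job. What is shaped like the part that bears dog2_blade but turquoise is not meant.

How it is judged:
By the outcome, as a careful person would: the job done as asked, in the order asked, and still so for the second after the job is handed in, with the robot touching nothing.
It also fails if it takes over 32 s, if anything falls off the work surface, if the arm or the gripper's body presses on something with over 40 N, if the wrist force passes 120 N, or if a joint passes its speed limit or range.

ROBOT

A 6-joint arm with a two-finger parallel gripper is mounted at the origin on the work surface. World frame = base frame: x ahead of the robot, y to its left, z up, the work surface at z = 0. Lengths are in m, angles in degrees, forces in N, time in s.
With the tool pointing down it reaches from about 0.3 to 0.75 m from the base axis. Payload 8.5 kg.
Tool frame: the origin (TCP) lies midway between the tips of the shut fingers; the grasp point (between the pads) lies 19 mm behind it (env.hold_point_z is the distance from the TCP to the grasp point, in m); z points along the fingers, y is the line along which they close (so a half turn about z gives the same grasp; the last joint's range is limited). The gripper opens to 85 mm and grips with 20 to 120 N. Pads are 22 mm wide; open, the fingers measure 114 mm over their backs; the gripper's body (76 mm by 85 mm) begins 54 mm behind the grasp point. The pads swing forward as they close: fully open they stand 13 mm farther back than shut.
Start: joints at [54.013, 21.807, 74.336, -0, 83.858, -12.336], TCP at [0.221, 0.504, 0.231] pointing down, gripper open.
Joint ranges: [-178.18, 178.18], [-50.72, 133.34], [12.68, 142.11], [-81.47, 261.47], [9.98, 163.14], [-165.26, 165.26]. Speed limits (degrees/s): [136.94, 136.94, 180, 180, 180, 180].

INTERFACE

Orientations are given as a 3x3 rotation matrix whose columns are the frame's x, y, z axes.
In Python, from rig import observe, get_image, camera_info, env gives the robot as it stands.
- The arm moves only by the tool drive_tool, never from a script. Its arguments are lists of equal length, an entry for each row: "offset": the shift along the tool's x, y, z in units of 40 mm (1.0 is 40 mm), a list of three; "turn": the turn, a rotation vector about the tool's x, y, z in units of 6 degrees (1.0 is 6 degrees), a list of three; "hand": the opening, from 0 (shut) to 1 (fully open). A call has exactly 10 rows; each row shifts and turns the commanded pose from where the row before left it, along the tool's axes as they then stand; what a row does not reach is not made up. A row lasts 1/8 s, in which the tool goes at most 62.5 mm and 10.7 degrees, less where a joint would pass 70% of its speed; a pose out of reach is approached as far as the arm can. A call is refused whole if a number of a shift passes 1 or a number of a turn 1, either way. A call with a gripper value outside its range is refused whole. The fingers move at their own pace and stop on an object; "newtons" is the grip in N (left out, the last holds). Time passes only in rows, so rows that do not move let the fingers close, or fill a call up. It gives the time, the measured TCP pose, the force, the opening and the grip force at its end, in the units of the state.
- observe(): the state, without advancing time (a new reading comes with each control period).
- get_image(name): name is "side" or "top" or "wrist"; returns the picture (480x640x3 uint8, blue, green, red); there is no depth.
- camera_info(name): a dict with "fx", "fy", "cx", "cy" (pixels), "k1" (the pictures are not rectified: a ray, as slopes to the right and down, at radius r is drawn at 1 + k1 r^2 times it, then the intrinsics apply), "world_to_cam" (4x4, takes a point from world to camera coordinates). Camera axes: x right, y down, z forward; pixel columns grow to the right and rows downward; lengths in m; the calibration is good to about 2 mm. A picture is of the moment at which its call begins: read the wrist's pose just before it. camera_info takes no time and is no camera call; for the wrist camera it gives the pose at the moment of the call.
- env.close_job(): hands the job in; it is judged then, once.
The state is a dict: "time_s": time; "q": joint angles; "qvel": joint speeds; "joint_efforts": joint torques, N m; "position": TCP position; "tool_rot": TCP orientation; "ft_force": force on the tool from outside, world axes, zero at the start; "wrist_torque": the same for the moment, N m; "grip_width": finger opening in m; "gripper_force": force on a finger pad.
Only numpy, scipy, OpenCV 4.12 (cv2) and the standard library are available. Lean on these libraries where they do the work, as an engineer would, in place of code of your own. Each camera call takes 0.05 s, during which the arm holds its last target. There are 200 camera calls.

## Working session

There is one attempt and no reset: what is moved stays moved. The work goes in short steps, Python scripts to look and compute and a tool call to move; the robot and the scene stay as the last step left them, time stands still between calls to the robot, and variables do not carry over. Pictures are saved under pics/ and viewed, at most 10 in all, crops included, and the job is handed in when it is done.

Besides the shell and the picture viewer there is one more tool, called after "Call:" as name(argument=value, ...) on one line, values as JSON. drive_tool: Moves the arm, as the interface text tells. Its arguments: {"type":"object","properties":{"offset":{"type":"array"},"turn":{"type":"array"},"hand":{"type":"array"},"newtons":{"type":"number"}},"required":["offset","turn","hand"]}

```bash
mkdir -p pics
cat > h.py <<'E'
import numpy as np, cv2
from rig import observe,get_image,camera_info,env
def ray(ci,u,v):
    x=np.array([(u-ci['cx'])/ci['fx'],(v-ci['cy'])/ci['fy']]); s=x.copy()
    for _ in range(20): s=x/(1+ci['k1']*(s@s))
    W=np.linalg.inv(np.array(ci['world_to_cam'])); return W[:3,3],W[:3,:3]@np.array([s[0],s[1],1])
def onplane(ci,u,v,z):
    o,d=ray(ci,u,v); return o+d*(z-o[2])/d[2]
def proj(ci,p):
    c=np.array(ci['world_to_cam'])@np.append(p,1); s=c[:2]/c[2]; s=s*(1+ci['k1']*(s@s))
    return np.array([s[0]*ci['fx']+ci['cx'],s[1]*ci['fy']+ci['cy']])
E
python3 - <<'E'
from h import *
for n in ('top','side'):
    cv2.imwrite(f'pics/{n}0.png',get_image(n)); c=camera_info(n); print(n,c['fx'],c['k1'],np.linalg.inv(np.array(c['world_to_cam']))[:3].round(3).tolist())
print(observe())
E
```

```text
top 559.5713925161303 -0.1076609271702677 [[0.015, -0.985, 0.17, 0.29], [-1.0, -0.019, -0.017, 0.019], [0.02, -0.169, -0.985, 1.17]]
side 436.34803743275063 -0.010026044242050168 [[-0.787, -0.465, 0.405, 0.194], [-0.616, 0.574, -0.539, 0.416], [0.018, -0.674, -0.739, 0.644]]
{'time_s': 0.1, 'q': array([ 5.40149543e+01,  2.18374155e+01,  7.43779443e+01, -5.23633419e-04,
        8.38592046e+01, -1.23332764e+01]), 'qvel': array([-0.02968663, -0.10426079, -0.15005238,  0.06599762,  0.1276779 ,
        0.01051358]), 'joint_efforts': array([ 4.86502686e-03, -4.49221838e+01, -2.31657153e+01, -1.37488832e-04,
        3.65138534e-03, -5.41471286e-05]), 'position': array([0.22047444, 0.50359445, 0.23078537]), 'tool_rot': array([[-9.16000915e-01,  4.01175460e-01, -7.57311626e-04],
       [ 4.01176085e-01,  9.16000343e-01, -1.05838710e-03],
       [ 2.69098778e-04, -1.27329886e-03, -9.99999153e-01]]), 'ft_force': array([-0.54307739,  0.04076892,  0.15806941]), 'wrist_torque': array([-0.0550957 ,  0.02357021, -0.02769311]), 'gripper_force': 0.0, 'grip_width': 0.08542696190590668}
```

View pics/top0.png

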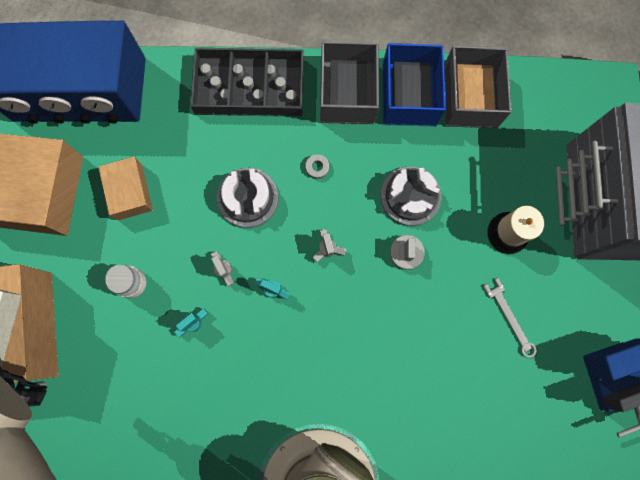

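View pics/side0.png

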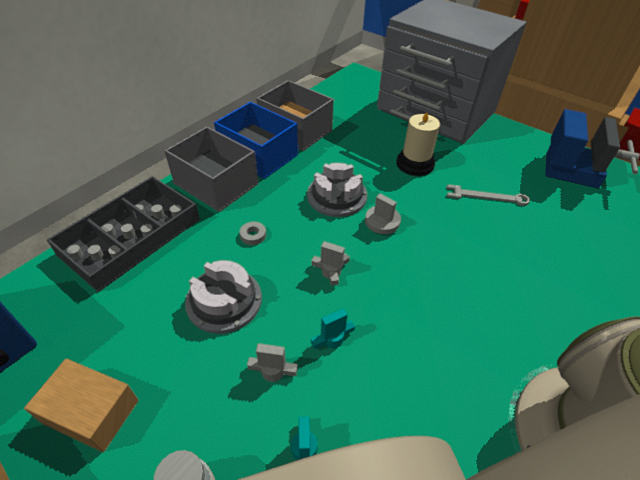

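The top view shows the steel two-eared dog at about (221,268), hub2 at (247,196), and the turquoise look-alikes at (270,288) and (190,322). I'll measure the dog and hub in both views.

Run:
```python
from h import *
T=cv2.imread('pics/top0.png');S=cv2.imread('pics/side0.png')
ct,cs=camera_info('top'),camera_info('side')
def mask(I,box,lo):
    h=cv2.cvtColor(I,cv2.COLOR_BGR2HSV); m=((h[...,1]<60)&(h[...,2]>lo)).astype(np.uint8)*255
    z=np.zeros_like(m);x0,y0,x1,y1=box;z[y0:y1,x0:x1]=m[y0:y1,x0:x1];return z
def big(m):
    c=max(cv2.findContours(m,cv2.RETR_EXTERNAL,cv2.CHAIN_APPROX_NONE)[0],key=cv2.contourArea);return c
for lo in (70,130):
  c=big(mask(T,(195,240,250,300),lo)); print('dog top',lo,cv2.contourArea(c),cv2.minAreaRect(c),[onplane(ct,*p,0.022)[:2].round(4).tolist() for p in cv2.boxPoints(cv2.minAreaRect(c))])
# hub ring: bright pixels
m=mask(T,(210,160,285,235),170); pts=cv2.findNonZero(m)
hull=cv2.convexHull(pts); W=np.array([onplane(ct,*p[0],0.056)[:2] for p in hull],np.float32)
print('ring circle',cv2.minEnclosingCircle(W),cv2.fitEllipse(W))
a=cv2.resize(T[160:310,190:300],None,fx=4,fy=4,interpolation=cv2.INTER_CUBIC)
b=cv2.resize(S[250:400,170:310],None,fx=4,fy=4,interpolation=cv2.INTER_CUBIC)
cv2.imwrite('pics/topc.png',a)
cv2.imwrite('pics/sidec.png',b)
```

```text
dog top 70 367.0 ((222.23013305664062, 267.78631591796875), (36.95372772216797, 16.435510635375977), 47.121097564697266) [[0.4503, 0.2451], [0.4742, 0.2211], [0.4187, 0.1665], [0.3951, 0.1904]]
dog top 130 152.0 ((218.06898498535156, 263.1723937988281), (24.140392303466797, 8.913375854492188), 68.19859313964844) [[0.4635, 0.2336], [0.4708, 0.2167], [0.4244, 0.1959], [0.4172, 0.2128]]
ring circle ((0.580845296382904, 0.15804636478424072), 0.060853708535432816) ((0.5848310589790344, 0.162007138133049), (0.09475919604301453, 0.12172162532806396), 82.53885650634766)
```

View pics/topc.png

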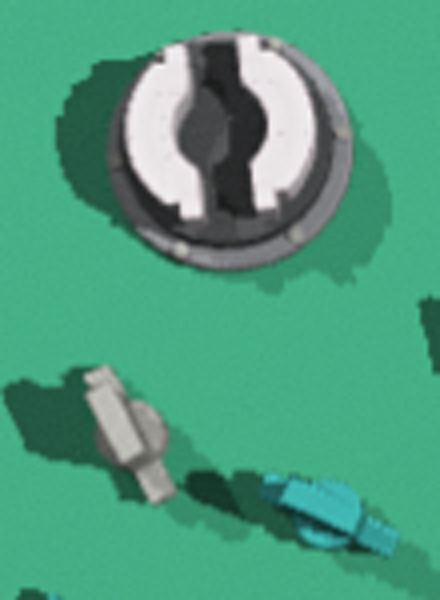

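View pics/sidec.png

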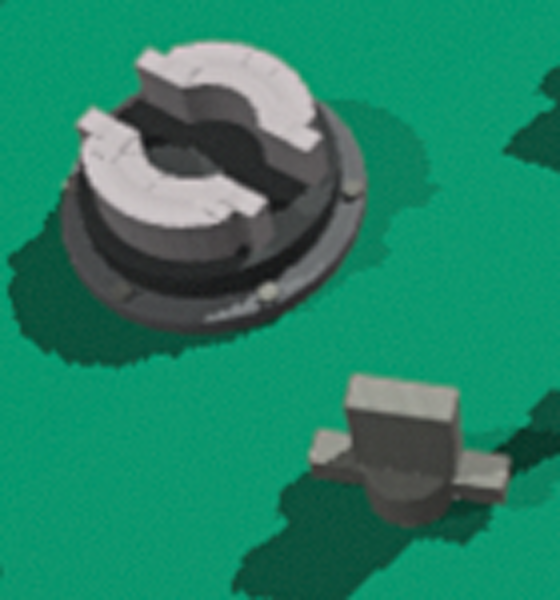

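The crops show clear corners. On topc, the blade top runs (85,392), (107,383), (145,452), (122,462), and the slot runs from (213,45) to (228,215). On sidec, the blade-top centre is (403,398) and the ring corners centre is (203,126). Next I cast these onto their known heights and compare the two views.

```bash
cat > m.py <<'E'
from h import *
ct,cs=camera_info('top'),camera_info('side')
t=lambda x,y,z:onplane(ct,(x+.5)/4-.5+190,(y+.5)/4-.5+160,z)[:2]
s=lambda x,y,z:onplane(cs,(x+.5)/4-.5+170,(y+.5)/4-.5+250,z)[:2]
ang=lambda a,b:np.degrees(np.arctan2(*(b-a)[::-1]))
def rep(n,f,P,z):
    q=np.array([f(*p,z) for p in P]); a=(q[0]+q[1])/2; b=(q[2]+q[3])/2
    print(n,'centre',q.mean(0).round(4),'len',np.linalg.norm(b-a).round(4),'wid',np.linalg.norm(q[0]-q[1]).round(4),np.linalg.norm(q[2]-q[3]).round(4),'ang',ang(b,a).round(1))
E
python3 - <<'E'
from m import *
rep('blade top',t,[(85,392),(107,383),(145,452),(122,462)],.07)
rep('blade side',s,[(350,376),(348,405),(455,420),(458,390)],.07)
for f,a,b in((t,(97,370),(160,498)),(s,(322,432),(500,458))):
  a=f(*a,.022);b=f(*b,.022);print('ears',(a+b)/2,np.linalg.norm(a-b),ang(b,a))
rep('slot top',t,[(188,44),(239,41),(254,215),(203,218)],.056)
rep('slot side',s,[(150,50),(82,112),(262,208),(320,133)],.056)
l=t(123,130,.056);r=t(318,130,.056);print('ring lr',l,r,(l+r)/2)
c=camera_info('wrist');W=np.linalg.inv(np.array(c['world_to_cam']));o=observe();R=o['tool_rot'];print('cam in tool',R.T@(W[:3,3]-o['position']),(R.T@W[:3,:3]).round(2).tolist())
E
```

```text
blade top centre [0.4335 0.2059] len 0.0399 wid 0.0118 0.0123 ang 30.5
blade side centre [0.4347 0.2075] len 0.0398 wid 0.0117 0.012 ang 30.2
ears [0.43387867 0.20669765] 0.0749498533760618 28.36947838251911
ears [0.43871923 0.20305606] 0.07012280426517889 29.697368381470085
slot top centre [0.588  0.1609] len 0.0928 wid 0.0264 0.026 ang 7.2
slot side centre [0.5921 0.1607] len 0.0925 wid 0.0412 0.0427 ang 8.3
ring lr [0.58653108 0.21124645] [0.58832848 0.11099512] [0.58742978 0.16112078]
cam in tool [ 0.07974153 -0.00018881 -0.14370701] [[-0.0, -0.95, -0.31], [1.0, -0.0, -0.0], [0.0, -0.31, 0.95]]
```

Call:
drive_tool(offset=[[-0.79, -0.47, 0], [-0.79, -0.47, 0], [-0.79, -0.47, 0], [-0.79, -0.47, 0], [-0.79, -0.47, 0], [-0.79, -0.47, 0], [-0.79, -0.47, 0], [-0.79, -0.47, 0], [-0.79, -0.47, 0], [-0.79, -0.47, 0]], turn=[[0, 0, 0], [0, 0, 0], [0, 0, 0], [0, 0, 0], [0, 0, 0], [0, 0, 0], [0, 0, 0], [0, 0, 0], [0, 0, 0], [0, 0, 0]], hand=[1, 1, 1, 1, 1, 1, 1, 1, 1, 1], newtons=60)

```text
time_s: 1.35
position: [0.4351, 0.2037, 0.2311]
tool_rot: [[-0.916, 0.401, -0.001], [0.401, 0.916, -0.0], [0.001, -0.0, -1.0]]
ft_force: [-0.2, 0.0, -1.4]
grip_width: 0.0851
gripper_force: 0.0
```

Call:
drive_tool(offset=[[0, 0, 0.2], [0, 0, 0.2], [0, 0, 0.2], [0, 0, 0.2], [0, 0, 0.2], [0, 0, 0.2], [0, 0, 0.2], [0, 0, 0.2], [0, 0, 0.2], [0, 0, 0]], turn=[[0, 0, -0.99], [0, 0, -0.99], [0, 0, -0.99], [0, 0, -0.99], [0, 0, -0.99], [0, 0, -0.99], [0, 0, -0.99], [0, 0, -0.99], [0, 0, -0.99], [0, 0, 0]], hand=[1, 1, 1, 1, 1, 1, 1, 1, 1, 1])

```text
time_s: 2.6
position: [0.4343, 0.2047, 0.1588]
tool_rot: [[-0.868, -0.496, -0.002], [-0.496, 0.868, -0.0], [0.002, 0.001, -1.0]]
ft_force: [-0.0, 0.4, 0.7]
grip_width: 0.0853
gripper_force: 0.0
```

Run:
```python
from h import *
import json
o=observe();c=camera_info('wrist');I=get_image('wrist');cv2.imwrite('pics/w1.png',I)
json.dump({k:np.array(v).tolist() for k,v in c.items()},open('w1.json','w'))
print(o['time_s'],o['position'],np.degrees(np.arctan2(o['tool_rot'][1,1],o['tool_rot'][0,1])),o['tool_rot'][:,2],o['q'])
print('pred blade',proj(c,[.434,.2067,.07]))
```

```text
2.6 [0.43428603 0.20472551 0.15875682] 119.75668509919014 [-1.66754779e-03 -3.53448014e-04 -9.99998547e-01] [ 1.10745096e+01  1.90325911e+01  9.19098112e+01 -1.62802590e-03
  6.91552520e+01 -1.08681619e+02]
pred blade [330.27981041 246.36602099]
```

View pics/w1.png

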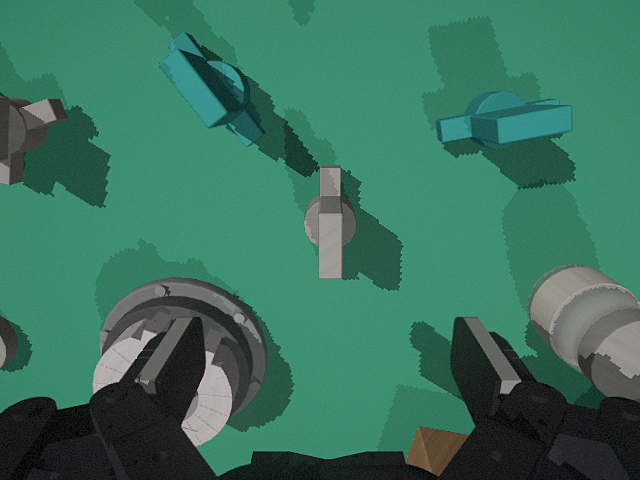

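The wrist view shows the blade top at about (330.5,245.5), against a predicted (330.3,246.4), and aligned with the tool. The path down is clear of the turquoise dogs and the hub, so I descend with the hand narrowed, then close.

Call:
drive_tool(offset=[[-0.02, 0.05, 0.5], [0, 0, 0.5], [0, 0, 0.5], [0, 0, 0.5], [0, 0, 0.4], [0, 0, 0.3], [0, 0, 0.2], [0, 0, 0.2], [0, 0, 0.1], [0, 0, 0]], turn=[[0, 0, 0], [0, 0, 0], [0, 0, 0], [0, 0, 0], [0, 0, 0], [0, 0, 0], [0, 0, 0], [0, 0, 0], [0, 0, 0], [0, 0, 0]], hand=[0.6, 0.6, 0.6, 0.6, 0.6, 0.6, 0.6, 0.6, 0.6, 0.6])

```text
time_s: 3.9
position: [0.4344, 0.2069, 0.0312]
tool_rot: [[-0.868, -0.497, -0.0], [-0.497, 0.868, -0.0], [0.0, 0.0, -1.0]]
ft_force: [0.0, -0.6, -0.2]
grip_width: 0.0516
gripper_force: 0.0
```

Call:
drive_tool(offset=[[0, 0, 0], [0, 0, 0], [0, 0, 0], [0, 0, 0], [0, 0, 0], [0, 0, 0], [0, 0, 0], [0, 0, 0], [0, 0, 0], [0, 0, 0]], turn=[[0, 0, 0], [0, 0, 0], [0, 0, 0], [0, 0, 0], [0, 0, 0], [0, 0, 0], [0, 0, 0], [0, 0, 0], [0, 0, 0], [0, 0, 0]], hand=[0.4, 0.3, 0.2, 0.1, 0.1, 0, 0, 0, 0, 0], newtons=60)

```text
time_s: 5.15
position: [0.4345, 0.2069, 0.0315]
tool_rot: [[-0.868, -0.497, 0.0], [-0.497, 0.868, -0.0], [-0.0, -0.0, -1.0]]
ft_force: [-0.6, -2.0, 5.0]
grip_width: 0.0134
gripper_force: 58.7
```

Call:
drive_tool(offset=[[0, 0, -0.4], [0, 0, -0.8], [0, 0, -0.8], [0, 0, -0.8], [-0.3, -0.32, 0], [-0.5, -0.5, 0], [-0.6, -0.6, 0], [-0.6, -0.7, 0], [-0.5, -0.5, 0], [-0.28, -0.3, 0]], turn=[[0, 0, 0], [0, 0, 0], [0, 0, 0], [0, 0, 0], [0, 0, 0], [0, 0, 0], [0, 0, 0], [0, 0, 0], [0, 0, 0], [0, 0, 0]], hand=[0, 0, 0, 0, 0, 0, 0, 0, 0, 0])

```text
time_s: 6.4
position: [0.5902, 0.1597, 0.1402]
tool_rot: [[-0.868, -0.496, -0.004], [-0.496, 0.868, -0.0], [0.003, 0.001, -1.0]]
ft_force: [0.0, 0.2, -5.0]
grip_width: 0.0133
gripper_force: 58.9
```

Call:
drive_tool(offset=[[0, 0, 0], [0, 0, 0], [0, 0, 0], [0, 0, 0], [0, 0, 0], [0, 0, 0], [0, 0, 0], [0, 0, 0], [0, 0, 0], [0, 0, 0]], turn=[[0, 0, 0.4], [0, 0, 0.7], [0, 0, 0.7], [0, 0, 0.7], [0, 0, 0.7], [0, 0, 0.5], [0, 0, 0], [0, 0, 0], [0, 0, 0], [0, 0, 0]], hand=[0, 0, 0, 0, 0, 0, 0, 0, 0, 0])

```text
time_s: 7.65
position: [0.5889, 0.1608, 0.1432]
tool_rot: [[-0.991, -0.133, -0.0], [-0.133, 0.991, -0.0], [0.0, -0.0, -1.0]]
ft_force: [-0.4, -0.1, -5.4]
grip_width: 0.0132
gripper_force: 59.0
```

Run:
```python
from h import *
o=observe();c=camera_info('wrist');I=get_image('wrist');T=get_image('top');S=get_image('side')
print(o['time_s'],o['position'],np.degrees(np.arctan2(o['tool_rot'][1,1],o['tool_rot'][0,1])),o['grip_width'],o['ft_force'])
cv2.imwrite('pics/w2.png',I);cv2.imwrite('pics/s2.png',S);cv2.imwrite('pics/t2.png',T)
for p in ([.589,.161,.056],[.589+.048*np.cos(.13),.161+.048*np.sin(.13),.056],[.589-.048*np.cos(.13),.161-.048*np.sin(.13),.056]): print(proj(c,p),proj(camera_info('side'),p))
a=cv2.resize(S[210:330,160:280],None,fx=4,fy=4,interpolation=cv2.INTER_CUBIC)
cv2.imwrite('pics/s2c.png',a)
```

```text
7.65 [0.58892983 0.16081267 0.14318335] 97.62548306744183 0.01323730685361255 [-0.4265901  -0.13735387 -5.39556578]
[327.8993554  246.07513206] [221.31105717 281.71441097]
[327.71523807 321.25086233] [199.32311728 270.03628631]
[328.10640314 161.18076386] [244.29187238 293.91347194]
```

View pics/w2.png

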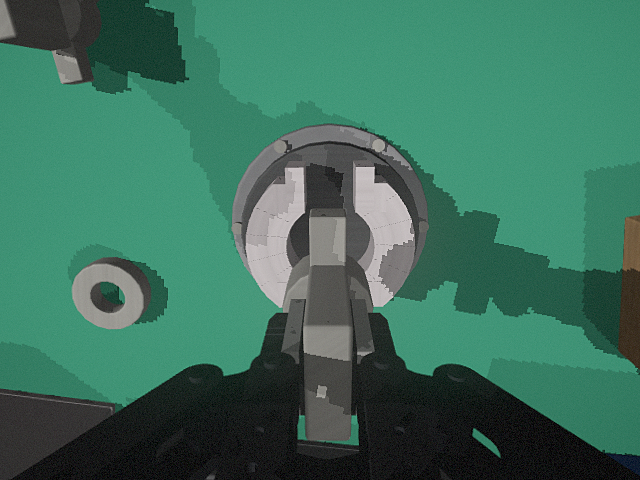

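View pics/s2c.png

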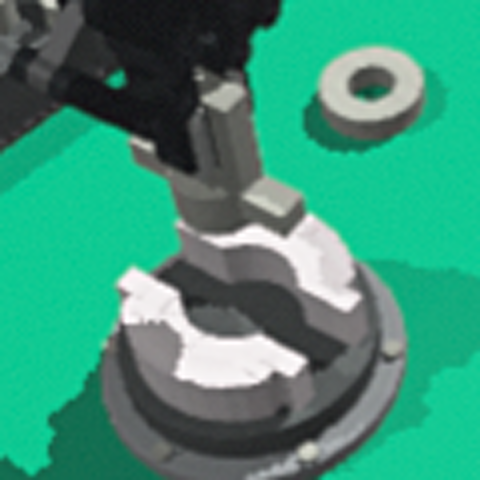

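The wrist view shows the slot edges at x≈304 and 355, so the middle is 329.5, and the dog's ear is centred at 328 and parallel. That is about 1 mm off within ±7 mm of clearance. I lower with a 1 mm correction.

Call:
drive_tool(offset=[[0, 0.03, 0.2], [0, 0, 0.3], [0, 0, 0.3], [0, 0, 0.3], [0, 0, 0.3], [0, 0, 0.2], [0, 0, 0.15], [0, 0, 0.1], [0, 0, 0.05], [0, 0, 0]], turn=[[0, 0, 0], [0, 0, 0], [0, 0, 0], [0, 0, 0], [0, 0, 0], [0, 0, 0], [0, 0, 0], [0, 0, 0], [0, 0, 0], [0, 0, 0]], hand=[0, 0, 0, 0, 0, 0, 0, 0, 0, 0])

```text
time_s: 9.05
position: [0.5888, 0.162, 0.0674]
tool_rot: [[-0.991, -0.132, 0.0], [-0.132, 0.991, 0.0], [-0.0, -0.0, -1.0]]
ft_force: [-0.2, 0.0, -4.5]
grip_width: 0.0136
gripper_force: 59.1
```

Call:
drive_tool(offset=[[0, 0, 0.02], [0, 0, 0.02], [0, 0, 0.02], [0, 0, 0.02], [0, 0, 0.01], [0, 0, 0.01], [0, 0, 0.01], [0, 0, 0], [0, 0, 0], [0, 0, 0]], turn=[[0, 0, 0], [0, 0, 0], [0, 0, 0], [0, 0, 0], [0, 0, 0], [0, 0, 0], [0, 0, 0], [0, 0, 0], [0, 0, 0], [0, 0, 0]], hand=[0, 0, 0, 0, 0, 0, 0, 0, 0, 0])

```text
time_s: 10.3
position: [0.5888, 0.1621, 0.0629]
tool_rot: [[-0.991, -0.132, 0.0], [-0.132, 0.991, -0.0], [-0.0, -0.0, -1.0]]
ft_force: [0.4, -0.0, -4.6]
grip_width: 0.0133
gripper_force: 59.1
```

Call:
drive_tool(offset=[[0, 0, 0.01], [0, 0, 0], [0, 0, 0.01], [0, 0, 0], [0, 0, 0.01], [0, 0, 0], [0, 0, 0.01], [0, 0, 0], [0, 0, 0], [0, 0, 0]], turn=[[0, 0, 0], [0, 0, 0], [0, 0, 0], [0, 0, 0], [0, 0, 0], [0, 0, 0], [0, 0, 0], [0, 0, 0], [0, 0, 0], [0, 0, 0]], hand=[0, 0, 0, 0, 0, 0, 0, 0, 0, 0])

```text
time_s: 11.55
position: [0.5888, 0.1621, 0.0616]
tool_rot: [[-0.991, -0.132, 0.0], [-0.132, 0.991, 0.0], [-0.0, -0.0, -1.0]]
ft_force: [-0.6, -0.8, 0.7]
grip_width: 0.0132
gripper_force: 59.7
```

The wrist force went from -4.6 N to +0.7 N at exactly the predicted home height, so the dog is on the floor of the bore. I release it and rise.

Call:
drive_tool(offset=[[0, 0, 0], [0, 0, 0], [0, 0, 0], [0, 0, 0], [0, 0, 0], [0, 0, 0], [0, 0, 0], [0, 0, 0], [0, 0, 0], [0, 0, 0]], turn=[[0, 0, 0], [0, 0, 0], [0, 0, 0], [0, 0, 0], [0, 0, 0], [0, 0, 0], [0, 0, 0], [0, 0, 0], [0, 0, 0], [0, 0, 0]], hand=[0.2, 0.25, 0.3, 0.4, 0.5, 0.5, 0.5, 0.5, 0.5, 0.5])

```text
time_s: 12.8
position: [0.5888, 0.1621, 0.0613]
tool_rot: [[-0.991, -0.132, -0.0], [-0.132, 0.991, -0.0], [0.0, -0.0, -1.0]]
ft_force: [1.0, -0.5, -0.7]
grip_width: 0.043
gripper_force: 0.0
```

Call:
drive_tool(offset=[[0, 0, -0.1], [0, 0, -0.2], [0, 0, -0.3], [0, 0, -0.4], [0, 0, -0.5], [0, 0, -0.5], [0, 0, -0.5], [0, 0, -0.5], [0, 0, -0.4], [0, 0, 0]], turn=[[0, 0, 0], [0, 0, 0], [0, 0, 0], [0, 0, 0], [0, 0, 0], [0, 0, 0], [0, 0, 0], [0, 0, 0], [0, 0, 0], [0, 0, 0]], hand=[0.5, 0.5, 0.5, 0.5, 0.5, 0.5, 0.5, 0.5, 0.5, 0.5])

```text
time_s: 14.05
position: [0.5892, 0.1621, 0.1993]
tool_rot: [[-0.991, -0.132, 0.003], [-0.132, 0.991, 0.0], [-0.003, -0.0, -1.0]]
ft_force: [0.5, -0.4, -0.6]
grip_width: 0.0425
gripper_force: 0.0
```

Run:
```python
from h import *
I=get_image('wrist');S=get_image('side');c=camera_info('wrist')
a=np.hstack([I[60:460,140:540],cv2.resize(S[220:340,160:280],(400,400),interpolation=cv2.INTER_CUBIC)])
cv2.imwrite('pics/e.png',a);print(proj(c,[.5888,.1621,.1])-[140,60],observe()['time_s'],observe()['ft_force'])
```

```text
[187.69578119 180.82976624] 14.15 [ 0.27624233 -0.66124704 -0.58534158]
```

View pics/e.png

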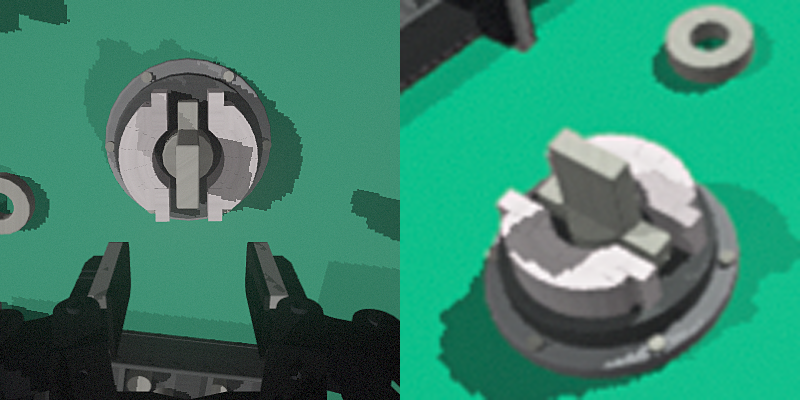

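The dog sits upright in the hub. Its ears are down in the slots, its blade is centred at about (187,177) as predicted, and the gripper is clear.

```bash
python3 -c "
from rig import env
print(env.close_job())"
```

```text
the job is handed in; nothing more can be done
None
```

The two-eared steel dog is fully home and upright in the two-slot hub, released with the gripper clear, and the job was handed in at about 14 s of the 32 s allowed; I did not touch the three-eared and round dogs.

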